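# Lay two filled bottles on the leak-test rocker and tip their necks down

### The arm

A 7-joint arm with a two-finger parallel gripper is mounted at the origin on the work surface; the furniture and walls round the work are solid. World frame = base frame: x ahead of the robot, y to its left, z up, the work surface at z = 0. Lengths are in mm, angles in rad, forces in N, time in s.
With the tool pointing down it reaches from about 400 to 875 mm from the base axis. Payload 4.4 kg.
Tool frame: the origin (TCP) lies midway between the tips of the shut fingers; the grasp point (between the pads) lies 19 mm behind it; x points along the fingers, z is the direction in which the jaws open and shut, and the axes are right-handed (so a half turn about x gives the same grasp; the last joint's range is limited). The gripper opens to 85 mm and grips with 20 to 120 N. Pads are 22 mm wide; open, the fingers measure 114 mm over their backs; the gripper's body (76 mm by 85 mm) begins 54 mm behind the grasp point. The pads swing forward as they close: fully open they stand 13 mm farther back than shut.
Start: joints at [-1.237, 0.628, 0.038, 1.517, -0.027, 0.996, -0.02], TCP at [252.98, 598.764, 231.313] pointing down, gripper open.
Joint ranges: [-3.06, 3.06], [-0.37, 2.12], [-1.25, 1.32], [0.18, 2.47], [-1.1, 4.24], [0.23, 1.98], [-2.94, 2.94]. Speed limits (rad/s): [2.57, 2.57, 3.14, 3.14, 3.14, 3.14, 3.14].

### API

Orientations are given as [roll, pitch, yaw] about the fixed x, y, z axes, in that order (R = Rz(yaw) Ry(pitch) Rx(roll)).
In Python, from cell import ctrl gives the robot as it stands. The module is installed in compiled form; this text tells all that it offers.
- The arm moves only by the tool servo_tool, never from a script. Its argument "rows" is a list of rows, each an object of numbers: "dx", "dy", "dz": the shift along the tool's x, y, z in units of 750 mm (1.0 is 750 mm); "wx", "wy", "wz": the turn, a rotation vector about the tool's x, y, z in units of 6 degrees (1.0 is 6 degrees); "fingers": the closure, from 0 (fully open) to 1 (shut). In form: [{"dx": .., "dy": .., "dz": .., "wx": .., "wy": .., "wz": .., "fingers": ..}, ...]. A call has 1 to 5 rows; each row shifts and turns the commanded pose from where the row before left it, along the tool's axes as they then stand; what a row does not reach is not made up. A row lasts 1/8 s, in which the tool goes at most 62.5 mm and 10.7 degrees, less where a joint would pass 70% of its speed; a pose out of reach is approached as far as the arm can. A call with a number of a shift or a turn outside -1 to 1 is refused whole. A call with a gripper value outside its range is refused whole. The fingers move at their own pace and stop on an object; the grip force is fixed at half the most. Time passes only in rows, so rows that do not move let the fingers close. It gives the time, the measured TCP pose, the force and the opening at its end, in the units of the state.
- ctrl.read_state(): the state, without advancing time (a new reading comes with each control period).
- ctrl.get_image(name): name is "side" or "top" or "wrist"; returns the picture (480x640x3 uint8, red, green, blue); there is no depth.
- ctrl.camera_info(name): a dict with "fovy" (degrees; the focal length in pixels is half the picture's height over the tangent of half this angle, whatever the lens; pixels are square), "cx", "cy" (the principal point, pixels), "k1" (the pictures are not rectified: a ray, as slopes to the right and down, at radius r is drawn at 1 + k1 r^2 times it, then the intrinsics apply), "R" (3x3) and "t" (3): a world point X has camera coordinates R X + t. Camera axes: x right, y down, z forward; pixel columns grow to the right and rows downward; lengths in mm; the calibration is good to about 2 mm. A picture is of the moment at which its call begins: read the wrist's pose just before it. camera_info takes no time and is no camera call; for the wrist camera it gives the pose at the moment of the call.
- ctrl.finish_job(): hands the job in, once; it reports no verdict.
Trained networks look in the newest picture that a camera, given by its name, has taken for a name from the list of things; names that differ only in an ending like _2 or _b are one class to them, and where a whole thing is asked for, a point or a joint stands for the part that bears it (a point fixed in the world has none). Each returns a list of dicts, best first, with "conf" (0 to 1); they miss things now and then, are a little off and sometimes report something else, mostly with a low value. They report only what shows in the picture. A call takes as long as a camera call. They do not tell look-alikes from the thing itself.
- ctrl.search_frame(label, camera): "extent" ([centre column, centre row, width, height] in pixels, round what is visible of it).
- ctrl.silhouettes(label, camera): "region" (480x640 bool, what is visible of it) and "extent" ([centre column, centre row, width, height] in pixels, round what is visible of it).
- ctrl.mark_of(label, camera): "point" ([column, row] in pixels: a listed point, or the origin of a listed thing).
The state is a dict: "clock": time; "qpos": joint angles; "qd": joint speeds; "tau": joint torques, N m; "eef_pos": TCP position; "tool_rot": TCP orientation; "force": force on the tool from outside, world axes, zero at the start; "torque": the same for the moment, N m; "width": finger opening in mm.
Only numpy, scipy, OpenCV 4.12 (cv2) and the standard library are available. Lean on these libraries where they do the work, as an engineer would, in place of code of your own. Each camera call takes 0.05 s, during which the arm holds its last target.

### The job

Set up the two dropper bottles on the wooden leak-test rack: push each one high up on its black dropper so that it topples off the footplate and lies in the lane in front of it, its neck in the notch. When both lie there, press the tab of the rocker down until it rests on its stop, so that both necks point down, and leave it like that. Only push and press: lift or carry nothing, and leave the spare bottle, the beaker and the other things where they stand.

Things in the scene. Friction and masses are not known exactly. Their poses are not given: they have to be found in the camera images.
- leak_rack: Fixed leak-test rack of pale wood, 250 x 164 mm, with a tilting bed (rocker) of darker wood. Origin on the table; x points along the lanes from the footplate to the necks and the press tab (the way the bottles are to fall), z up, y left of x. Positions below are in this frame, rocker level. Uprights at the sides (y = +-73 to +-81 mm) are 74 mm high.
- footplate (a point): Centre of the top of the footplate on which both bottles stand, at x = -105 mm, y = 0, 75 mm above the table; axes as the rack's. It is 60 mm along x and 144 mm along y, with a 5 mm lip at its rear edge; the lanes of the rocker follow in front, floors level with it.
- rocker (a joint): Tilt of the rocker about its brass axle along the rack's y (x = -20 mm, 60 mm above the table): 0 level, as it starts; 0.35 rad resting on its stop, press tab and necks down. Stiff hinge: it stays where it is left; about 2 N on the tab moves it.
- press_tab (a point): Centre of the top face of the rocker's press tab, on an arm in front of the lanes, at x = 70 mm, y = 0, 79 mm above the table when level and about 32 mm lower at the stop; the tab is 32 mm along x, 62 mm along y, 10 mm thick. Moves with the rocker.
- lane_a (a point): Front end of the floor line of the lane at y = -35 mm, at the inner face of the notch plate (x = 0, 75 mm above the table); tilts with the rocker, axes as the rack's when level. The lane runs from x = -73 to 0 mm; 45 degree sides, 18 mm high, centre a lying bottle. The notch plate is 6 mm thick, 26 mm high; its notch, 26 mm wide with a 6 mm sill, lets the dropper through but not the body.
- lane_b (a point): The same for the lane at y = +35 mm.
- bottle_a: Loose closed 30 ml amber dropper bottle, 50 to 80 g, standing on the footplate behind lane_a: body 38 mm across, 67 mm high, then a black collar and dropper, 20 mm across, up to 102 mm. Origin at the centre of its underside, z towards the dropper. Pushed forward near the top it tips over its front bottom edge and falls by itself after some 45 mm; pushed low it slides.
- bottle_b: An equal bottle, on the footplate behind lane_b.
- spare_bottle: An equal bottle on the table behind the footplate, about 180 mm from the rack's origin against its x; not part of the test. To be left standing.
- beaker: Glass beaker, 47 mm across, 55 mm high, on the table beyond the press tab, 150 to 175 mm from the rack's origin along its x. To be left standing. Origin at the centre of its underside.
- tin: Round lidded tin, 59 mm across, 26 mm high, on the table at the left near the bottle shelves. To be left alone.
- marker: Capped marker, 122 mm long, 12 mm thick, lying on the table at the left. To be left alone.
There are look-alikes about, which are no part of the job. Leave any turquoise look-alike of the bottle_a alone. Leave any green look-alike of the bottle_b alone.

How it is judged:
By the outcome, as a careful person would: the job done as asked, in the order asked, and still so for the second after the job is handed in, with the robot touching nothing.
It also fails if it takes over 42 s, if anything falls off the work surface, if the arm or the gripper's body presses on something with over 40 N, if the wrist force passes 120 N, or if a joint passes its speed limit or range.

## Working session

There is one attempt and no reset: what is moved stays moved. The work goes in short steps, Python scripts to look and compute and a tool call to move; the robot and the scene stay as the last step left them, time stands still between calls to the robot, and variables do not carry over. Pictures are saved under pics/ and viewed, and the job is handed in when it is done.

Besides the shell and the picture viewer there is one more tool, called after ">>>" in YAML: its name, and indented under it one key for each argument. servo_tool: Moves the arm, as the interface text tells. Its arguments: {"type":"object","properties":{"rows":{"type":"array"}},"required":["rows"]}

```bash
mkdir -p pics; cat > h.py <<'E'
import numpy as np, cv2
from cell import ctrl
def save(n,f):
    im=ctrl.get_image(n); cv2.imwrite('pics/'+f,im[:,:,::-1]); return im
def ray(ci,p):
    f=240/np.tan(np.radians(ci['fovy'])/2)
    d=np.array([(p[0]-ci['cx'])/f,(p[1]-ci['cy'])/f]); u=d.copy()
    for _ in range(30): u=d/(1+ci['k1']*(u@u))
    R=np.array(ci['R']);t=np.array(ci['t'])
    v=R.T@np.array([u[0],u[1],1]); return -R.T@t, v/np.linalg.norm(v)
def proj(ci,X):
    f=240/np.tan(np.radians(ci['fovy'])/2)
    c=np.array(ci['R'])@np.array(X)+np.array(ci['t']); u=c[:2]/c[2]
    u=u*(1+ci['k1']*(u@u)); return np.array([ci['cx']+f*u[0],ci['cy']+f*u[1]])
def tri(obs):
    A=0;b=0
    for ci,p in obs:
        o,v=ray(ci,p);P=np.eye(3)-np.outer(v,v);A=A+P;b=b+P@o
    return np.linalg.solve(A,b)
def onz(ci,p,z):
    o,v=ray(ci,p); return o+v*(z-o[2])/v[2]
E
python3 - <<'E'
from h import *
print(ctrl.read_state())
for n in ['side','top','wrist']:
    save(n,n+'0.png'); ci=ctrl.camera_info(n); print(n,ci['fovy'],ci['k1'],-np.array(ci['R']).T@np.array(ci['t']))
E
```

```text
{'clock': 0.0, 'qpos': array([-1.23679823,  0.62938086,  0.03847824,  1.51837071, -0.02702648,
        0.99626787, -0.01997702]), 'qd': array([-0.00025083,  0.00012312, -0.0014031 , -0.00137688, -0.00127018,
        0.00149687,  0.00074414]), 'tau': array([-1.42239730e-05, -5.63417780e+01,  1.22661106e+00, -1.93443471e+01,
        1.11174028e-02,  1.09134571e-02,  6.64067286e-06]), 'eef_pos': array([252.74577965, 598.17598578, 230.36635588]), 'tool_rot': array([-3.12796783,  1.56888856, -1.95699045]), 'force': array([ 0.46392602, -0.01247914, -0.70565929]), 'torque': array([-0.05712514,  0.00968621, -0.00883468]), 'width': 85.89968963724257}
side 50.59556249103517 -0.09076891270285453 [ 302.7487819  -902.98856729  586.91458767]
top 51.13612597058488 -0.13895112139247295 [ 396.3237409     1.16119781 1121.11280957]
wrist 63.27784733442 0.02170149224310331 [188.70312388 625.84482143 374.20664146]
```

View pics/side0.png

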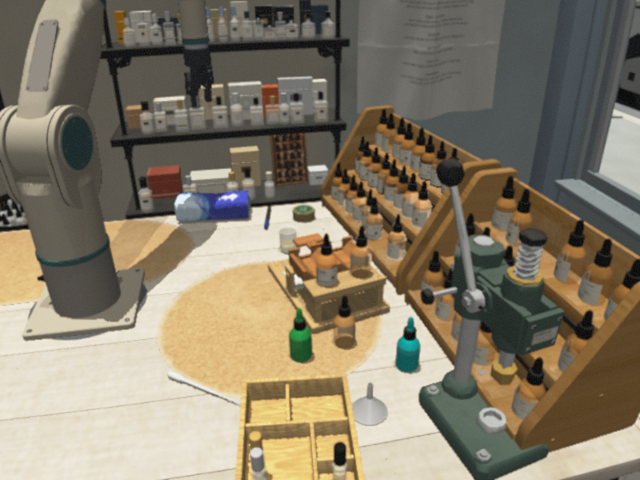

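View pics/top0.png

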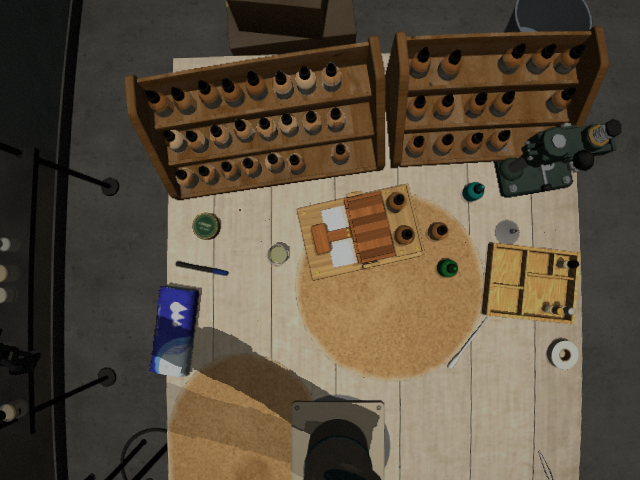

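View pics/wrist0.png

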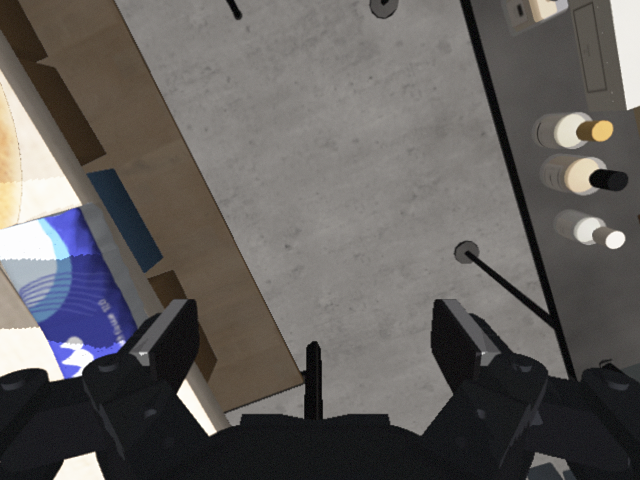

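The top view shows the rack with its press tab at (322,238). The standing bottles are at (397,202), which is the far one, and (404,235). Behind the footplate there is an amber spare at (439,230), a green look-alike at (448,268) and a turquoise one at (474,191). The beaker is at (279,254).

```bash
python3 - <<'E'
from h import *
c={n:ctrl.camera_info(n) for n in ['side','top']}
for l in ['leak_rack','footplate','press_tab','lane_a','bottle_a','beaker','spare_bottle']:
    for n in ['side','top']:
        r=ctrl.mark_of(l,n)
        print(l,n,[(np.round(x['point'],1).tolist(),round(x['conf'],2)) for x in r[:6]])
for n,b in [('top',(280,170,200,120)),('side',(250,220,180,140))]:
    im=cv2.imread(f'pics/{n}0.png');x,y,w,h=b
    cv2.imwrite(f'pics/{n}0c.png',cv2.resize(im[y:y+h,x:x+w],None,fx=4,fy=4,interpolation=cv2.INTER_CUBIC))
E
```

```text
leak_rack side [([324.7, 284.5], 0.83)]
leak_rack top [([353.5, 230.9], 0.71)]
footplate side [([345.1, 279.9], 0.8)]
footplate top [([404.4, 221.3], 0.69)]
press_tab side [([311.0, 239.6], 0.86)]
press_tab top [([319.0, 236.5], 0.83)]
lane_a side [([310.2, 258.5], 0.97), ([336.0, 247.6], 0.6)]
lane_a top [([359.0, 244.9], 0.81), ([347.4, 215.4], 0.64)]
bottle_a side [([361.9, 275.0], 0.93), ([301.3, 357.7], 0.76), ([324.7, 281.5], 0.66), ([405.7, 365.2], 0.63)]
bottle_a top [([403.0, 230.9], 0.88), ([444.5, 264.5], 0.88), ([391.8, 201.8], 0.85), ([469.1, 192.0], 0.55)]
beaker side [([290.8, 250.0], 0.67)]
beaker top []
spare_bottle side [([342.4, 346.4], 0.6), ([327.6, 283.0], 0.24)]
spare_bottle top [([434.8, 229.4], 0.82)]
```

View pics/top0c.png

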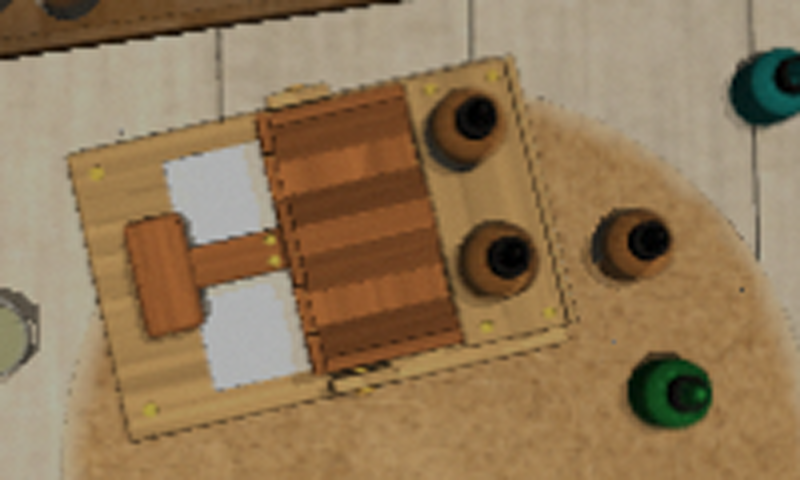

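View pics/side0c.png

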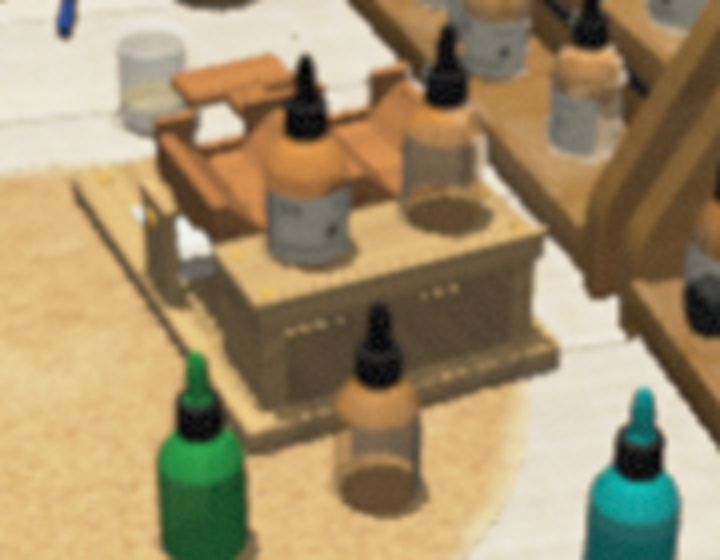

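```bash
cat > fit.py <<'E'
from h import *
from scipy.optimize import least_squares
c={n:ctrl.camera_info(n) for n in ['side','top']}
tc=lambda a,b:(280+a/4,170+b/4); sc=lambda a,b:(250+a/4,220+b/4)
obs=[('top',tc(127,222),(86,-31,79)),('top',tc(185,212),(54,-31,79)),('top',tc(203,322),(54,31,79)),('top',tc(148,336),(86,31,79)),
('top',(404.4,221.3),(-105,0,75)),('side',(345.1,279.9),(-105,0,75)),('top',(319,236.5),(70,0,79)),('side',(311,239.6),(70,0,79)),
('side',(310.2,258.5),(0,35,75)),('side',(336,247.6),(0,-35,75)),('top',(359,244.9),(0,35,75)),('top',(347.4,215.4),(0,-35,75)),
('side',sc(263,303),(-135,72,80)),('side',sc(543,230),(-135,-72,80)),('side',sc(173,78),(86,31,79)),('side',sc(282,57),(86,-31,79))]
def W(p,X):
    ca,sa=np.cos(p[2]),np.sin(p[2]);return np.array([p[0]+ca*X[0]-sa*X[1],p[1]+sa*X[0]+ca*X[1],X[2]+(p[3] if len(p)>3 else 0)])
def F(p):return np.concatenate([proj(c[n],W(p,X))-np.array(u) for n,u,X in obs])
r=least_squares(F,[570,50,1.8,0],loss='soft_l1')
p=r.x
if __name__=='__main__':
    print('pose',p,np.degrees(p[2]));e=r.fun
    for o,q in zip(obs,F(p).reshape(-1,2)):print(o[0],o[2],q.round(1))
    for l,X in dict(foot=(-105,0,75),tab=(70,0,79),a=(0,-35,75),b=(0,35,75)).items():print(l,W(p,X).round(1))
    # dropper tips: side crop, top crop
    ca,sa=np.cos(p[2]),np.sin(p[2])
    for l,s,t in [('b',sc(307,62),tc(515,255)),('a',sc(447,32),tc(482,115)),('spare',sc(378,310),tc(655,238)),('green',sc(195,358),tc(695,392))]:
        T=tri([(c['side'],s),(c['top'],t)]);d=T[:2]-p[:2]
        print(l,'tip',T.round(1),'rack',(ca*d[0]+sa*d[1]).round(1),(-sa*d[0]+ca*d[1]).round(1), 'reproj top',proj(c['top'],T).round(1),t)
    for l,u,z in [('b',(403,230.9),75),('a',(391.8,201.8),75),('bs',(324.7,281.5),75),('as',(361.9,275),75),('spare',(434.8,229.4),0)]:
        n='side' if l.endswith('s') else 'top'
        T=onz(c[n],u,z);d=T[:2]-p[:2];print(l,'base',T.round(1),'rack',(ca*d[0]+sa*d[1]).round(1),(-sa*d[0]+ca*d[1]).round(1))
    b=tri([(c['side'],(290.8,250)),(c['top'],(279,256))]);print('beaker',b)
E
python3 fit.py
```

```text
pose [475.54378235 -34.94345358  96.03019054  -0.87461317] 5502.1246237942405
top (86, -31, 79) [-1. -1.]
top (54, -31, 79) [-0.6 -1.8]
top (54, 31, 79) [ 1.3 -0.3]
top (86, 31, 79) [ 0.  -0.5]
top (-105, 0, 75) [-1.4 -1.8]
side (-105, 0, 75) [-0.3  1. ]
top (70, 0, 79) [2.4 0.8]
side (70, 0, 79) [-2.3 -1.3]
side (0, 35, 75) [-4.3  0.2]
side (0, -35, 75) [1.7 3.8]
top (0, 35, 75) [-1.2  1.7]
top (0, -35, 75) [ 3.1 -1.4]
side (-135, 72, 80) [-0.5  0.6]
side (-135, -72, 80) [1.2 0.3]
side (86, 31, 79) [-0.9 -1.5]
side (86, -31, 79) [-1.4 -1.9]
foot [ 497.6 -137.6   74.1]
tab [460.8  33.5  78.1]
a [509.8 -27.6  74.1]
b [441.3 -42.3  74.1]
b tip [ 462.7 -135.5  171.7] rack -95.6 33.7 reproj top [408.9 232.8] (408.75, 233.75)
a tip [ 529.8 -121.   171.6] rack -95.5 -35.0 reproj top [400.7 197.7] (400.5, 198.75)
spare tip [ 475.6 -218.8   95.2] rack -179.7 38.5 reproj top [443.8 228.9] (443.75, 229.5)
green tip [ 395.6 -237.4   96.4] rack -181.2 120.7 reproj top [453.8 267.9] (453.75, 268.0)
b base [ 473.6 -137.1   75. ] rack -99.4 23.4
a base [ 534.9 -114.5   75. ] rack -90.3 -41.3
bs base [ 460.6 -132.9   75. ] rack -92.6 35.1
as base [ 533.5 -126.2   75. ] rack -101.4 -37.5
spare base [ 482.1 -218.7    0. ] rack -181.0 32.2
beaker [428.97243158 130.5433456   -0.43255951]
```

```bash
cat >> h.py <<'E'
from scipy.spatial.transform import Rotation as Ro
PX,PY,YAW=475.5,-34.9,1.782
def rack(X):
    d=np.array(X[:2])-[PX,PY];ca,sa=np.cos(YAW),np.sin(YAW);return np.array([ca*d[0]+sa*d[1],-sa*d[0]+ca*d[1]])
def world(x,y,z):
    ca,sa=np.cos(YAW),np.sin(YAW);return np.array([PX+ca*x-sa*y,PY+sa*x+ca*y,z])
def st(q=True):
    s=ctrl.read_state();R=Ro.from_euler('xyz',s['tool_rot']).as_matrix()
    print('t',s['clock'],'tcp',s['eef_pos'].round(1),'rack',rack(s['eef_pos']).round(1),'F',s['force'].round(1),'w',round(s['width'],1));print(R.round(3));return s,R
def togo(x,y,z):
    s,R=st();d=world(x,y,z)-s['eef_pos'];print('shift tool mm',(R.T@d).round(1),'units',(R.T@d/750).round(4))
    return R
E
python3 - <<'E'
from h import *
R=togo(-150,35,230)
print('rack x dir in tool',R.T@np.array([np.cos(YAW),np.sin(YAW),0]))
ci=ctrl.camera_info('wrist');s=ctrl.read_state();print('cam off tool',R.T@(-np.array(ci['R']).T@ci['t']-s['eef_pos']))
ci=ctrl.camera_info('top')
for p in [(390,165),(500,165),(385,185),(300,195)]: print(onz(ci,p,0).round(),onz(ci,p,60).round(), rack(onz(ci,p,0)).round())
E
```

```text
t 0.85 tcp [253.  598.8 231.3] rack [666.3  84.7] F [ 0.2  0.3 -0.8] w 85.6
[[-0.    -0.921  0.389]
 [ 0.     0.389  0.921]
 [-1.     0.     0.   ]]
shift tool mm [   1.3 -509.  -640. ] units [ 0.0017 -0.6787 -0.8534]
rack x dir in tool [9.22774767e-05 5.73681966e-01 8.19078136e-01]
cam off tool [-143.59151184   69.72990038    0.18734397]
[ 629. -120.    0.] [ 617. -114.   60.] [-116. -132.]
[ 629. -373.    0.] [ 617. -353.   60.] [-363.  -79.]
[ 583. -108.    0.] [ 573. -102.   60.] [-94. -90.]
[562.  84.   0.] [553.  80.  60.] [  98. -109.]
```

```bash
python3 - <<'E'
from h import *
togo(-155,-35,230)
E
```

```text
t 0.85 tcp [253.  598.8 231.3] rack [666.3  84.7] F [ 0.2  0.3 -0.8] w 85.6
[[-0.    -0.921  0.389]
 [ 0.     0.389  0.921]
 [-1.     0.     0.   ]]
shift tool mm [   1.3 -569.2 -604. ] units [ 0.0017 -0.759  -0.8053]
```

>>> servo_tool:
  rows:
    - {"dx": 0,"dy": -0.05,"dz": -0.054,"wx": 0,"wy": 0,"wz": 0,"fingers": 1}
    - {"dx": 0,"dy": -0.05,"dz": -0.054,"wx": 0,"wy": 0,"wz": 0,"fingers": 1}
    - {"dx": 0,"dy": -0.05,"dz": -0.054,"wx": 0,"wy": 0,"wz": 0,"fingers": 1}
    - {"dx": 0,"dy": -0.05,"dz": -0.054,"wx": 0,"wy": 0,"wz": 0,"fingers": 1}
    - {"dx": 0,"dy": -0.05,"dz": -0.054,"wx": 0,"wy": 0,"wz": 0,"fingers": 1}

```text
clock: 1.48
eef_pos: [347.5, 337.7, 231.6]
tool_rot: [-0.536, 1.57, 0.635]
force: [1.2, 0.0, 0.5]
width: -0.0
```

>>> servo_tool:
  rows:
    - {"dx": 0,"dy": -0.05,"dz": -0.054,"wx": 0,"wy": 0,"wz": 0,"fingers": 1}
    - {"dx": 0,"dy": -0.05,"dz": -0.054,"wx": 0,"wy": 0,"wz": 0,"fingers": 1}
    - {"dx": 0,"dy": -0.05,"dz": -0.054,"wx": 0,"wy": 0,"wz": 0,"fingers": 1}
    - {"dx": 0,"dy": -0.05,"dz": -0.054,"wx": 0,"wy": 0,"wz": 0,"fingers": 1}
    - {"dx": 0,"dy": -0.05,"dz": -0.054,"wx": 0,"wy": 0,"wz": 0,"fingers": 1}

```text
clock: 2.1
eef_pos: [441.5, 78.2, 231.7]
tool_rot: [-0.817, 1.569, 0.354]
force: [0.9, 0.1, -1.0]
width: -0.1
```

>>> servo_tool:
  rows:
    - {"dx": 0,"dy": -0.05,"dz": -0.054,"wx": 0,"wy": 0,"wz": 0,"fingers": 1}
    - {"dx": 0,"dy": -0.05,"dz": -0.054,"wx": 0,"wy": 0,"wz": 0,"fingers": 1}
    - {"dx": 0,"dy": -0.05,"dz": -0.054,"wx": 0,"wy": 0,"wz": 0,"fingers": 1}
    - {"dx": 0,"dy": -0.05,"dz": -0.054,"wx": 0,"wy": 0,"wz": 0,"fingers": 1}
    - {"dx": 0,"dy": -0.05,"dz": -0.054,"wx": 0,"wy": 0,"wz": 0,"fingers": 1}

```text
clock: 2.72
eef_pos: [535.3, -181.5, 231.5]
tool_rot: [-1.049, 1.57, 0.122]
force: [0.8, 0.6, 0.8]
width: -0.0
```

>>> servo_tool:
  rows:
    - {"wx": 1}
    - {"wx": 1}
    - {"wx": 1}
    - {"wx": 1}
    - {"wx": 1}

```text
schema error: expected keys dx, dy, dz, wx, wy, wz, fingers
```

>>> servo_tool:
  rows:
    - {"dx": 0,"dy": 0,"dz": 0,"wx": 1,"wy": 0,"wz": 0,"fingers": 1}
    - {"dx": 0,"dy": 0,"dz": 0,"wx": 1,"wy": 0,"wz": 0,"fingers": 1}
    - {"dx": 0,"dy": 0,"dz": 0,"wx": 1,"wy": 0,"wz": 0,"fingers": 1}
    - {"dx": 0,"dy": 0,"dz": 0,"wx": 1,"wy": 0,"wz": 0,"fingers": 1}
    - {"dx": 0,"dy": 0,"dz": 0,"wx": 1,"wy": 0,"wz": 0,"fingers": 1}

```text
clock: 3.35
eef_pos: [534.7, -179.7, 231.4]
tool_rot: [-0.51, 1.571, 0.134]
force: [-0.4, -0.7, -0.3]
width: 0.1
```

>>> servo_tool:
  rows:
    - {"dx": 0,"dy": 0,"dz": 0,"wx": 1,"wy": 0,"wz": 0,"fingers": 1}
    - {"dx": 0,"dy": 0,"dz": 0,"wx": 1,"wy": 0,"wz": 0,"fingers": 1}
    - {"dx": 0,"dy": 0,"dz": 0,"wx": 1,"wy": 0,"wz": 0,"fingers": 1}
    - {"dx": 0,"dy": 0,"dz": 0,"wx": 1,"wy": 0,"wz": 0,"fingers": 1}
    - {"dx": 0,"dy": 0,"dz": 0,"wx": 0.2,"wy": 0,"wz": 0,"fingers": 1}

```text
clock: 3.98
eef_pos: [534.7, -179.6, 231.3]
tool_rot: [-1.332, 1.571, -1.124]
force: [0.7, 0.8, 0.1]
width: -0.3
```

```bash
python3 - <<'E'
from h import *
R=togo(-140,-35,158)
print('rack x dir in tool',R.T@np.array([np.cos(YAW),np.sin(YAW),0]))
im=save('wrist','w1.png');ci=ctrl.camera_info('wrist')
for k,X in dict(b=(-96,34,175),a=(-96,-35,175),tab=(70,0,79),la=(0,-35,75),lb=(0,35,75)).items():print(k,proj(ci,world(*X)).round(0))
E
```

```text
t 3.975 tcp [ 534.7 -179.6  231.3] rack [-153.9  -27.6] F [0.7 0.8 0.1] w -0.3
[[ 0.    -0.206  0.979]
 [-0.     0.979  0.206]
 [-1.    -0.     0.   ]]
shift tool mm [73.3 14.   7.4] units [0.0978 0.0186 0.0098]
rack x dir in tool [-1.17288996e-04  9.99993939e-01 -3.47979876e-03]
b [193. 152.]
a [331. 151.]
tab [ 270. -136.]
la [326.  -3.]
lb [223.  -2.]
```

View pics/w1.png

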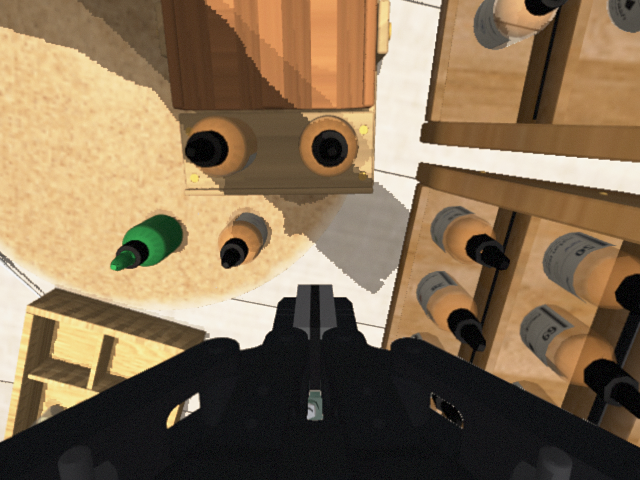

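Only one amber bottle stands behind each lane. In the wrist view a is at (331,148) and b at (205,148), both within about 3 px of my model. The spare (240,240) and the green one (145,245) stand on the table behind and aren't part of the job. I'll descend behind a and push.

>>> servo_tool:
  rows:
    - {"dx": 0.05,"dy": 0,"dz": 0.005,"wx": 0,"wy": 0,"wz": 0,"fingers": 1}
    - {"dx": 0.048,"dy": 0,"dz": 0.005,"wx": 0,"wy": 0,"wz": 0,"fingers": 1}
    - {"dx": 0,"dy": 0.016,"dz": 0,"wx": 0,"wy": 0,"wz": 0,"fingers": 1}
    - {"dx": 0,"dy": 0.016,"dz": 0,"wx": 0,"wy": 0,"wz": 0,"fingers": 1}
    - {"dx": 0,"dy": 0.012,"dz": 0,"wx": 0,"wy": 0,"wz": 0,"fingers": 1}

```text
clock: 4.65
eef_pos: [535.9, -144.8, 159.3]
tool_rot: [-0.188, 1.568, 0.021]
force: [0.2, 0.1, -0.6]
width: 0.1
```

```bash
python3 - <<'E'
from h import *
st()
a=save('side','s2.png');b=save('wrist','w2.png')
x=np.hstack([cv2.resize(a[200:350,250:450],(400,300)),cv2.resize(b,(400,300))]);cv2.imwrite('pics/c2.png',x[:,:,::-1])
E
```

```text
t 4.65 tcp [ 535.9 -144.8  159.3] rack [-120.1  -36. ] F [ 0.2  0.1 -0.6] w 0.1
[[ 0.002 -0.207  0.978]
 [ 0.     0.978  0.207]
 [-1.    -0.     0.002]]
```

View pics/c2.png

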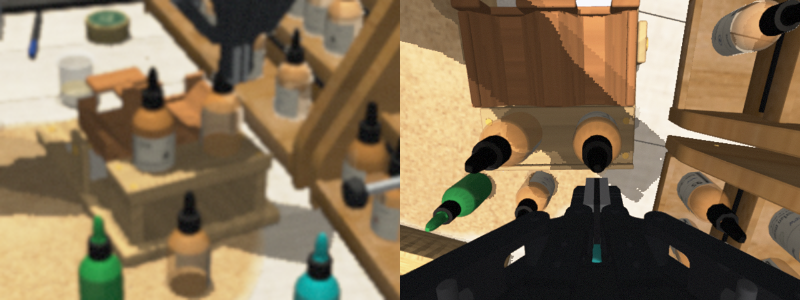

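The fingers are right behind a's dropper and centred on it. Pushing now.

>>> servo_tool:
  rows:
    - {"dx": 0,"dy": 0.012,"dz": 0,"wx": 0,"wy": 0,"wz": 0,"fingers": 1}
    - {"dx": 0,"dy": 0.012,"dz": 0,"wx": 0,"wy": 0,"wz": 0,"fingers": 1}
    - {"dx": 0,"dy": 0.012,"dz": 0,"wx": 0,"wy": 0,"wz": 0,"fingers": 1}

```text
clock: 5.12
eef_pos: [529.5, -118.9, 157.8]
tool_rot: [1.268, 1.571, 1.476]
force: [-0.8, 0.0, -0.7]
width: 0.0
```

```bash
cat > look.py <<'E'
import sys
from h import *
st();k=sys.argv[1]
a=save('side',f's{k}.png');b=save('wrist',f'w{k}.png')
x=np.hstack([cv2.resize(a[200:350,250:450],(400,300)),cv2.resize(b,(400,300))]);cv2.imwrite(f'pics/c{k}.png',x[:,:,::-1])
E
python3 look.py 3
```

```text
t 5.125 tcp [ 529.5 -118.9  157.8] rack [-93.4 -35.2] F [-0.8  0.  -0.7] w 0.0
[[ 0.    -0.206  0.979]
 [ 0.     0.979  0.206]
 [-1.     0.     0.   ]]
```

View pics/c3.png

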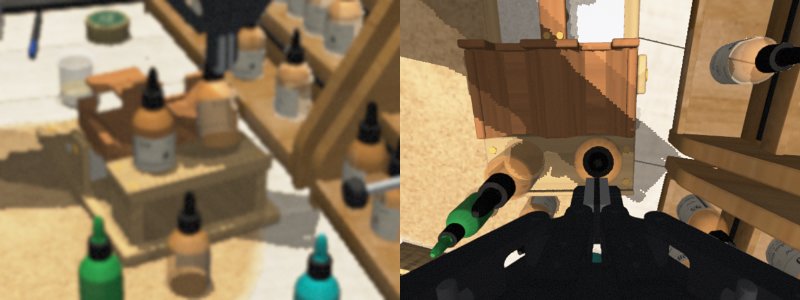

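>>> servo_tool:
  rows:
    - {"dx": 0,"dy": 0.012,"dz": 0,"wx": 0,"wy": 0,"wz": 0,"fingers": 1}
    - {"dx": 0,"dy": 0.012,"dz": 0,"wx": 0,"wy": 0,"wz": 0,"fingers": 1}

```text
clock: 5.48
eef_pos: [525.7, -101.4, 157.7]
tool_rot: [2.565, 1.57, 2.772]
force: [0.5, -1.3, 0.7]
width: 0.4
```

```bash
python3 look.py 4
```

```text
t 5.475 tcp [ 525.7 -101.4  157.7] rack [-75.6 -35.1] F [ 0.5 -1.3  0.7] w 0.4
[[-0.    -0.206  0.979]
 [ 0.     0.979  0.206]
 [-1.     0.    -0.   ]]
```

View pics/c4.png

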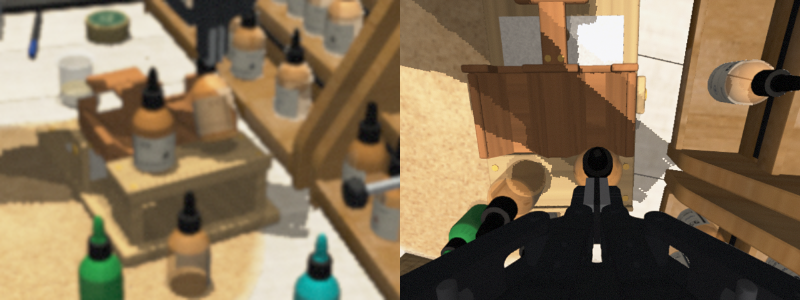

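It's tipping and staying straight in its lane. I'll continue.

>>> servo_tool:
  rows:
    - {"dx": 0,"dy": 0.012,"dz": 0,"wx": 0,"wy": 0,"wz": 0,"fingers": 1}
    - {"dx": 0,"dy": 0.012,"dz": 0,"wx": 0,"wy": 0,"wz": 0,"fingers": 1}
    - {"dx": 0,"dy": 0,"dz": 0,"wx": 0,"wy": 0,"wz": 0,"fingers": 1}

```text
clock: 5.95
eef_pos: [522.0, -83.1, 157.7]
tool_rot: [1.968, 1.57, 2.177]
force: [0.6, 0.0, -0.2]
width: 0.2
```

```bash
python3 look.py 5
```

```text
t 5.95 tcp [522.  -83.1 157.7] rack [-56.9 -35.4] F [ 0.6  0.  -0.2] w 0.2
[[-0.    -0.208  0.978]
 [ 0.001  0.978  0.208]
 [-1.     0.001 -0.   ]]
```

View pics/c5.png

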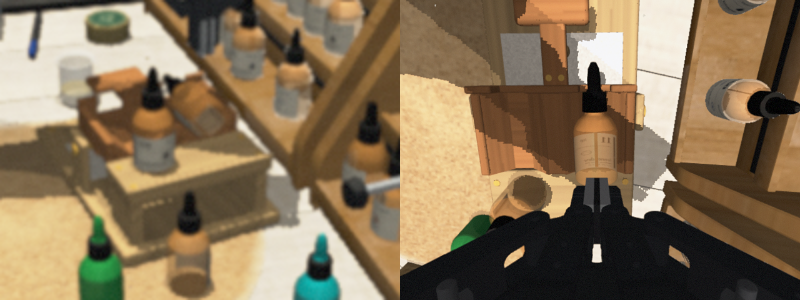

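>>> servo_tool:
  rows:
    - {"dx": -0.05,"dy": 0,"dz": 0,"wx": 0,"wy": 0,"wz": 0,"fingers": 1}
    - {"dx": -0.046,"dy": 0,"dz": 0,"wx": 0,"wy": 0,"wz": 0,"fingers": 1}
    - {"dx": 0,"dy": -0.05,"dz": -0.045,"wx": 0,"wy": 0,"wz": 0,"fingers": 1}
    - {"dx": 0,"dy": -0.05,"dz": -0.045,"wx": 0,"wy": 0,"wz": 0,"fingers": 1}
    - {"dx": 0,"dy": -0.026,"dz": 0,"wx": 0,"wy": 0,"wz": 0,"fingers": 1}

```text
clock: 6.68
eef_pos: [473.0, -194.1, 230.3]
tool_rot: [-2.46, 1.569, -2.258]
force: [0.8, 1.2, -0.3]
width: 0.0
```

```bash
python3 look.py 6; python3 -c "
from h import *
togo(-150,35,158)
cv2.imwrite('pics/s6c.png',cv2.resize(cv2.imread('pics/s6.png')[220:320,260:400],None,fx=5,fy=5,interpolation=cv2.INTER_CUBIC))"
```

```text
t 6.675 tcp [ 473.  -194.1  230.3] rack [-155.1   35.8] F [ 0.8  1.2 -0.3] w 0.0
[[-0.001 -0.201  0.98 ]
 [-0.001  0.98   0.201]
 [-1.    -0.001 -0.001]]
t 6.775 tcp [ 475.4 -193.8  230.2] rack [-155.4   33.4] F [-0.   0.4 -0.2] w 0.3
[[ 0.001 -0.201  0.98 ]
 [-0.002  0.98   0.201]
 [-1.    -0.002  0.001]]
shift tool mm [72.2  5.5 -1.7] units [ 0.0963  0.0074 -0.0022]
```

View pics/w6.png

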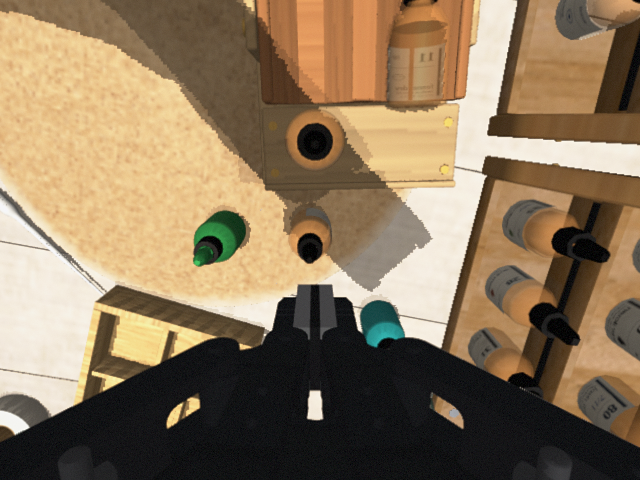

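View pics/s6c.png

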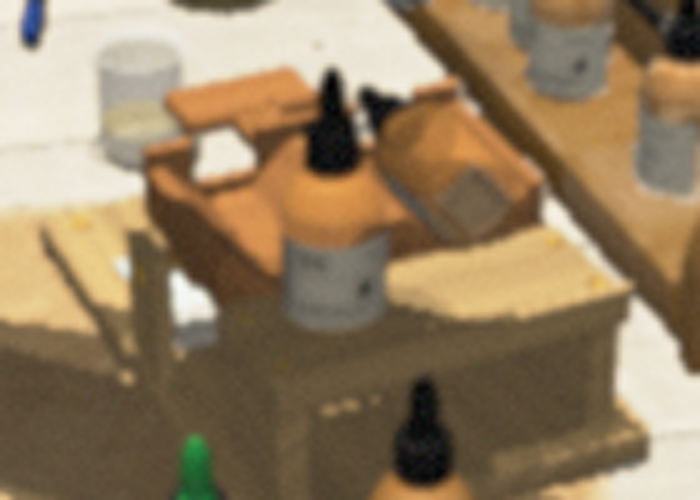

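Bottle a lies in its lane with its neck in the notch: body at (417,60), tail on the rocker's rear edge. Bottle b at (315,140) is in line with the fingers at column 314.

>>> servo_tool:
  rows:
    - {"dx": 0.05,"dy": 0,"dz": -0.001,"wx": 0,"wy": 0,"wz": 0,"fingers": 1}
    - {"dx": 0.046,"dy": 0,"dz": -0.001,"wx": 0,"wy": 0,"wz": 0,"fingers": 1}
    - {"dx": 0,"dy": 0.016,"dz": 0,"wx": 0,"wy": 0,"wz": 0,"fingers": 1}
    - {"dx": 0,"dy": 0.016,"dz": 0,"wx": 0,"wy": 0,"wz": 0,"fingers": 1}
    - {"dx": 0,"dy": 0.012,"dz": 0,"wx": 0,"wy": 0,"wz": 0,"fingers": 1}

```text
clock: 7.4
eef_pos: [468.1, -157.3, 159.0]
tool_rot: [-0.189, 1.569, 0.02]
force: [0.5, -0.4, 0.3]
width: -0.0
```

```bash
python3 look.py 7
```

```text
t 7.4 tcp [ 468.1 -157.3  159. ] rack [-118.1   32.9] F [ 0.5 -0.4  0.3] w -0.0
[[ 0.002 -0.208  0.978]
 [ 0.     0.978  0.208]
 [-1.    -0.     0.002]]
```

View pics/c7.png

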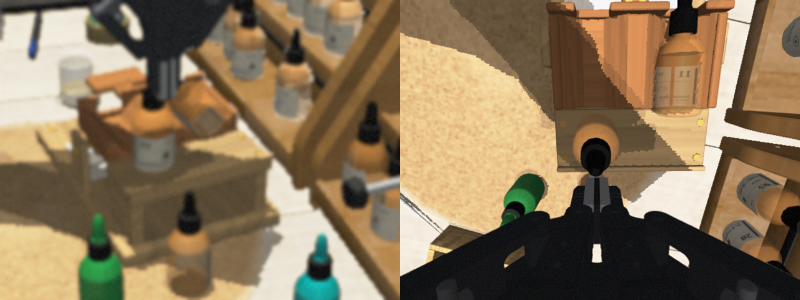

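>>> servo_tool:
  rows:
    - {"dx": 0,"dy": 0.012,"dz": 0,"wx": 0,"wy": 0,"wz": 0,"fingers": 1}
    - {"dx": 0,"dy": 0.012,"dz": 0,"wx": 0,"wy": 0,"wz": 0,"fingers": 1}
    - {"dx": 0,"dy": 0.012,"dz": 0,"wx": 0,"wy": 0,"wz": 0,"fingers": 1}
    - {"dx": 0,"dy": 0.012,"dz": 0,"wx": 0,"wy": 0,"wz": 0,"fingers": 1}
    - {"dx": 0,"dy": 0.01,"dz": 0,"wx": 0,"wy": 0,"wz": 0,"fingers": 1}

```text
clock: 8.12
eef_pos: [458.2, -115.4, 157.7]
tool_rot: [2.274, 1.57, 2.482]
force: [0.5, -0.3, -0.2]
width: 0.2
```

```bash
python3 look.py 8
```

```text
t 8.125 tcp [ 458.2 -115.4  157.7] rack [-75.1  33.8] F [ 0.5 -0.3 -0.2] w 0.2
[[-0.    -0.206  0.978]
 [ 0.     0.978  0.206]
 [-1.     0.    -0.   ]]
```

View pics/c8.png

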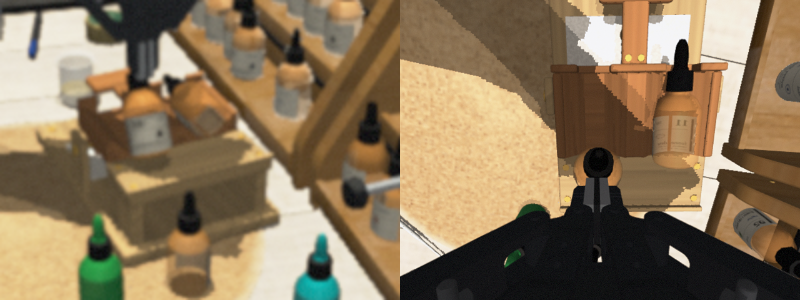

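>>> servo_tool:
  rows:
    - {"dx": 0,"dy": 0.012,"dz": 0,"wx": 0,"wy": 0,"wz": 0,"fingers": 1}
    - {"dx": 0,"dy": 0.012,"dz": 0,"wx": 0,"wy": 0,"wz": 0,"fingers": 1}
    - {"dx": 0,"dy": 0,"dz": 0,"wx": 0,"wy": 0,"wz": 0,"fingers": 1}
    - {"dx": -0.04,"dy": 0,"dz": 0,"wx": 0,"wy": 0,"wz": 0,"fingers": 1}
    - {"dx": -0.04,"dy": 0,"dz": 0,"wx": 0,"wy": 0,"wz": 0,"fingers": 1}

```text
clock: 8.85
eef_pos: [454.4, -98.7, 218.3]
tool_rot: [-3.01, 1.57, -2.803]
force: [0.7, -0.4, -1.6]
width: -0.5
```

```bash
python3 look.py 9; python3 -c "
from h import *
togo(70,0,215)
cv2.imwrite('pics/s9c.png',cv2.resize(cv2.imread('pics/s9.png')[220:320,260:400],None,fx=5,fy=5,interpolation=cv2.INTER_CUBIC))"
```

```text
t 8.85 tcp [454.4 -98.7 218.3] rack [-58.  34.] F [ 0.7 -0.4 -1.6] w -0.5
[[-0.001 -0.206  0.979]
 [-0.     0.979  0.206]
 [-1.    -0.    -0.001]]
t 8.95 tcp [456.6 -99.4 220.3] rack [-59.1  32. ] F [-0.1 -0.5  0.4] w -0.0
[[ 0.006 -0.206  0.979]
 [-0.001  0.979  0.206]
 [-1.    -0.002  0.005]]
shift tool mm [  5.2 129.2  31.4] units [0.0069 0.1723 0.0419]
```

View pics/w9.png

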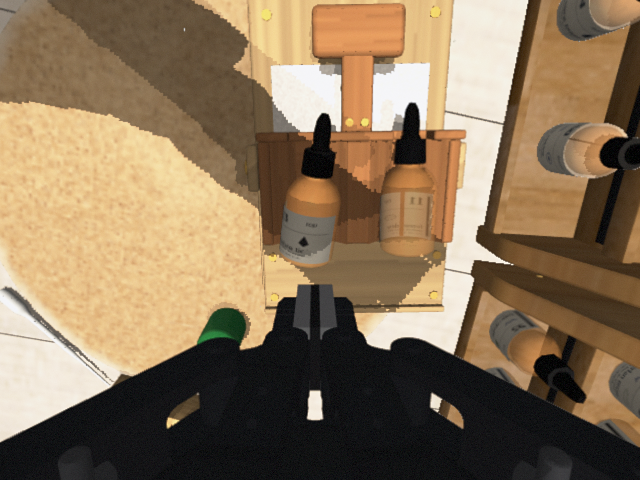

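View pics/s9c.png

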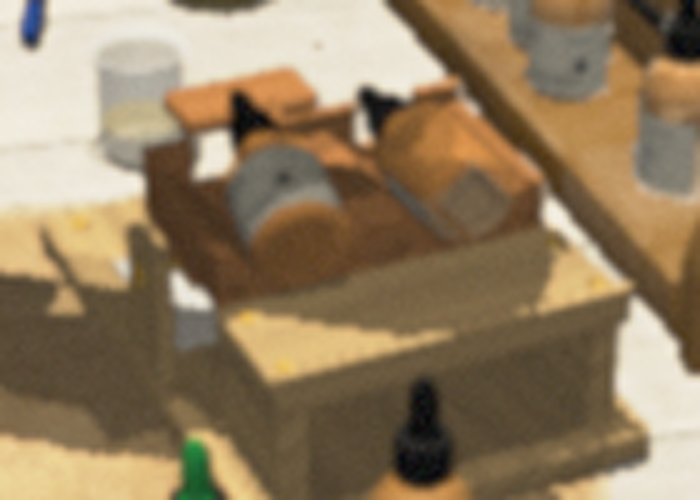

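```bash
python3 - <<'E'
from h import *
ci=ctrl.camera_info('wrist');st();im=save('wrist','w10.png')
cv2.imwrite('pics/w10c.png',cv2.resize(im[90:290,240:480,::-1],None,fx=3.3,fy=3.0,interpolation=cv2.INTER_CUBIC))
for k,X in dict(notchb_sill=(0,35,81),nb1=(0,22,101),nb2=(0,48,101),na1=(0,-22,101),na2=(0,-48,101),rearb=(-73,35,75),reara=(-73,-35,75),footrear=(-135,35,80)).items():print(k,proj(ci,world(*X)).round(0))
E
```

```text
t 8.95 tcp [456.6 -99.4 220.3] rack [-59.1  32. ] F [-0.1 -0.5  0.4] w -0.0
[[ 0.006 -0.206  0.979]
 [-0.001  0.979  0.206]
 [-1.    -0.002  0.005]]
notchb_sill [310. 143.]
nb1 [330. 144.]
nb2 [290. 144.]
na1 [397. 143.]
na2 [437. 143.]
rearb [311. 240.]
reara [402. 239.]
footrear [311. 316.]
```

View pics/w10c.png

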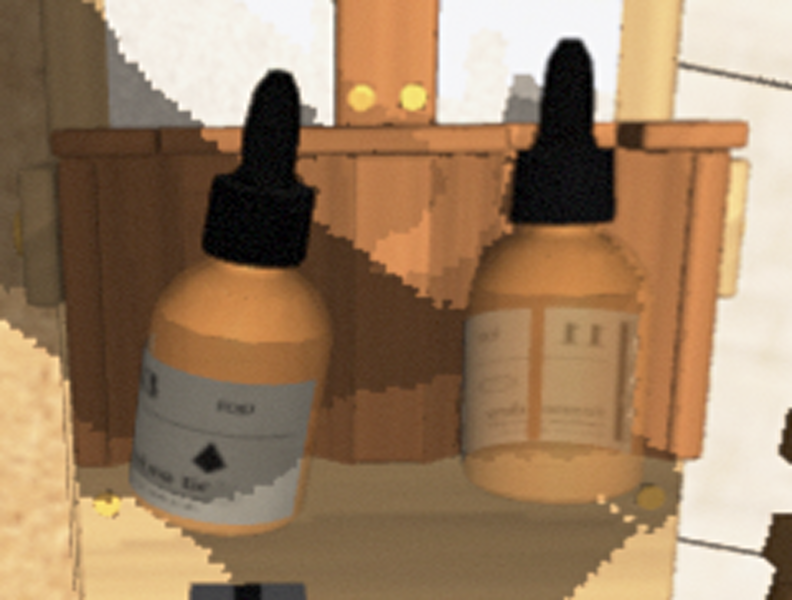

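```bash
python3 - <<'E'
from h import *
ci=ctrl.camera_info('wrist')
for k,p in dict(a_tail=(407,257),b_tail=(303,267),b_right=(330,260),b_left=(281,255)).items():
  print(k,[rack(onz(ci,p,z)).round(1).tolist() for z in (94,108,113)])
for k,p in dict(a_col=(411,164),a_tip=(412,104),b_col=(317,177),b_tip=(324,114)).items():
  print(k,[rack(onz(ci,p,z)).round(1).tolist() for z in (94,104)])
E
```

```text
a_tail [[-79.7, -33.7], [-75.0, -30.2], [-73.3, -28.9]]
b_tail [[-87.0, 41.9], [-81.9, 41.5], [-80.1, 41.4]]
b_right [[-81.7, 22.2], [-76.9, 22.8], [-75.2, 23.0]]
b_left [[-77.7, 57.7], [-73.1, 56.5], [-71.4, 56.1]]
a_col [[-13.1, -32.4], [-12.2, -29.9]]
a_tip [[25.3, -30.5], [24.8, -28.1]]
b_col [[-21.6, 31.5], [-20.3, 31.6]]
b_tip [[19.5, 26.8], [19.2, 27.1]]
```

Bottle b (tail 303,267) lies slightly skewed and about 10 mm short. Its collar is still behind the notch plate. I'll nudge its tail square and forward with the shut fingers, then look at a again.

>>> servo_tool:
  rows:
    - {"dx": 0,"dy": -0.04,"dz": 0.005,"wx": 0,"wy": 0,"wz": 0,"fingers": 1}
    - {"dx": 0,"dy": -0.035,"dz": 0,"wx": 0,"wy": 0,"wz": 0,"fingers": 1}
    - {"dx": 0.055,"dy": 0,"dz": 0,"wx": 0,"wy": 0,"wz": 0,"fingers": 1}
    - {"dx": 0.055,"dy": 0,"dz": 0,"wx": 0,"wy": 0,"wz": 0,"fingers": 1}
    - {"dx": 0.055,"dy": 0,"dz": 0,"wx": 0,"wy": 0,"wz": 0,"fingers": 1}

```text
clock: 9.62
eef_pos: [469.2, -152.7, 91.9]
tool_rot: [2.789, 1.569, 2.996]
force: [0.7, -0.0, -0.5]
width: 0.2
```

```bash
python3 look.py 11
```

```text
t 9.625 tcp [ 469.2 -152.7   91.9] rack [-113.9   30.8] F [ 0.7 -0.  -0.5] w 0.2
[[-0.001 -0.206  0.979]
 [ 0.     0.979  0.206]
 [-1.     0.    -0.001]]
```

View pics/w11.png

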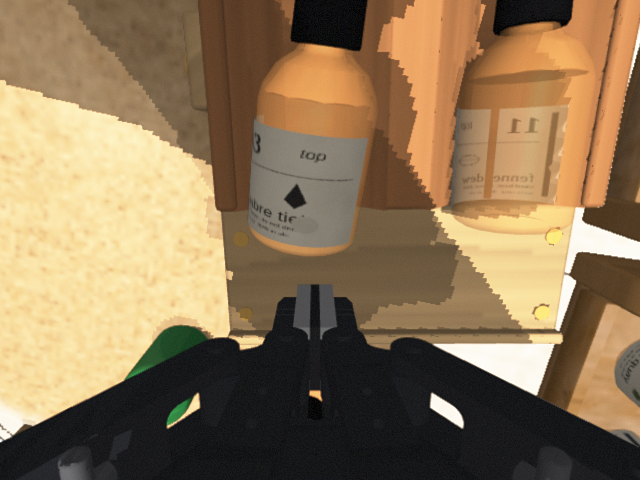

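>>> servo_tool:
  rows:
    - {"dx": -0.004,"dy": 0.012,"dz": 0,"wx": 0,"wy": 0,"wz": 0,"fingers": 1}
    - {"dx": 0,"dy": 0.012,"dz": 0,"wx": 0,"wy": 0,"wz": 0,"fingers": 1}
    - {"dx": 0,"dy": 0.006,"dz": 0,"wx": 0,"wy": 0,"wz": 0,"fingers": 1}
    - {"dx": 0,"dy": 0.006,"dz": 0,"wx": 0,"wy": 0,"wz": 0,"fingers": 1}

```text
clock: 10.22
eef_pos: [464.9, -125.9, 97.9]
tool_rot: [-0.389, 1.569, -0.181]
force: [0.7, -0.8, 0.5]
width: -0.0
```

```bash
python3 look.py 12
```

```text
t 10.225 tcp [ 464.9 -125.9   97.9] rack [-86.8  29.4] F [ 0.7 -0.8  0.5] w -0.0
[[ 0.002 -0.207  0.978]
 [-0.     0.978  0.207]
 [-1.    -0.001  0.002]]
```

View pics/w12.png

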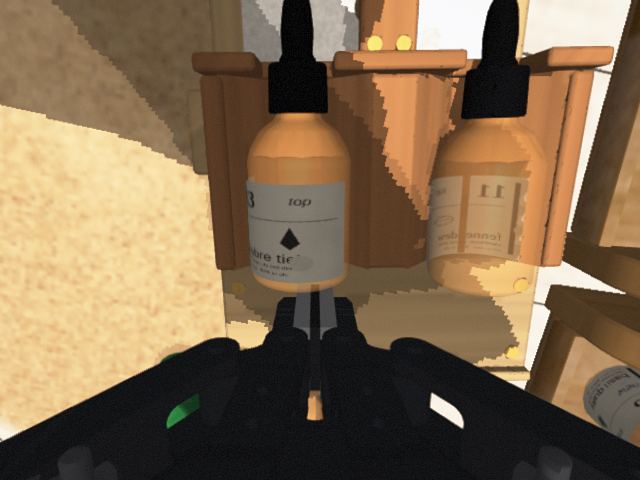

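b is now straight, with its collar (298,88) in front of the notch opening. A few more millimetres.

>>> servo_tool:
  rows:
    - {"dx": 0,"dy": 0.005,"dz": 0,"wx": 0,"wy": 0,"wz": 0,"fingers": 1}
    - {"dx": 0,"dy": 0.004,"dz": 0,"wx": 0,"wy": 0,"wz": 0,"fingers": 1}

```text
clock: 10.58
eef_pos: [463.0, -119.8, 97.1]
tool_rot: [-1.177, 1.571, -0.97]
force: [-0.1, -0.2, 0.1]
width: 0.2
```

```bash
python3 look.py 13
```

```text
t 10.575 tcp [ 463.  -119.8   97.1] rack [-80.4  30. ] F [-0.1 -0.2  0.1] w 0.2
[[ 0.    -0.206  0.979]
 [-0.     0.979  0.206]
 [-1.    -0.     0.   ]]
```

View pics/w13.png

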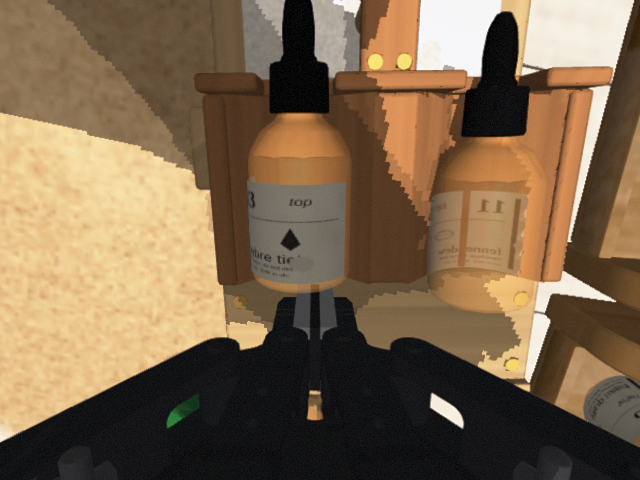

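>>> servo_tool:
  rows:
    - {"dx": 0,"dy": 0.004,"dz": 0,"wx": 0,"wy": 0,"wz": 0,"fingers": 1}
    - {"dx": 0,"dy": 0.003,"dz": 0,"wx": 0,"wy": 0,"wz": 0,"fingers": 1}

```text
clock: 10.92
eef_pos: [463.0, -116.7, 97.4]
tool_rot: [-1.068, 1.566, -0.862]
force: [1.2, -7.7, 4.1]
width: -0.3
```

```bash
python3 look.py 14
```

```text
t 10.925 tcp [ 463.  -116.7   97.4] rack [-77.4  29.4] F [ 1.2 -7.7  4.1] w -0.3
[[ 0.003 -0.205  0.979]
 [-0.003  0.979  0.205]
 [-1.    -0.004  0.002]]
```

View pics/c14.png

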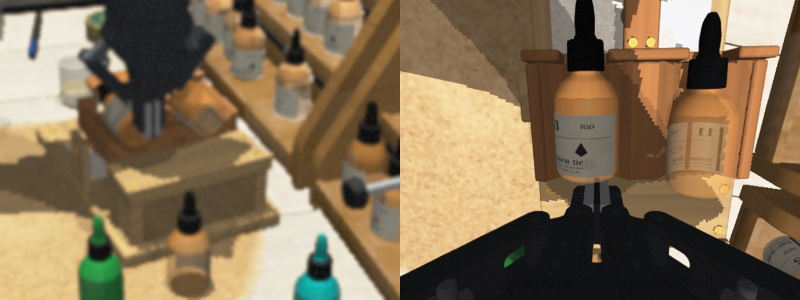

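b is seated; the force rose to 8 N at the notch plate. Next I'll back off and do the same for a.

>>> servo_tool:
  rows:
    - {"dx": 0,"dy": -0.02,"dz": 0,"wx": 0,"wy": 0,"wz": 0,"fingers": 1}
    - {"dx": 0,"dy": -0.022,"dz": 0,"wx": 0,"wy": 0,"wz": 0,"fingers": 1}
    - {"dx": 0,"dy": 0,"dz": 0.043,"wx": 0,"wy": 0,"wz": 0,"fingers": 1}
    - {"dx": 0,"dy": 0,"dz": 0.043,"wx": 0,"wy": 0,"wz": 0,"fingers": 1}
    - {"dx": 0,"dy": 0.01,"dz": 0,"wx": 0,"wy": 0,"wz": 0,"fingers": 1}

```text
clock: 11.65
eef_pos: [532.6, -125.3, 96.8]
tool_rot: [-0.44, 1.568, -0.231]
force: [-0.7, -0.1, 0.7]
width: 0.2
```

```bash
python3 look.py 15
```

```text
t 11.65 tcp [ 532.6 -125.3   96.8] rack [-100.3  -36.9] F [-0.7 -0.1  0.7] w 0.2
[[ 0.002 -0.207  0.978]
 [-0.001  0.978  0.207]
 [-1.    -0.001  0.002]]
```

View pics/w15.png

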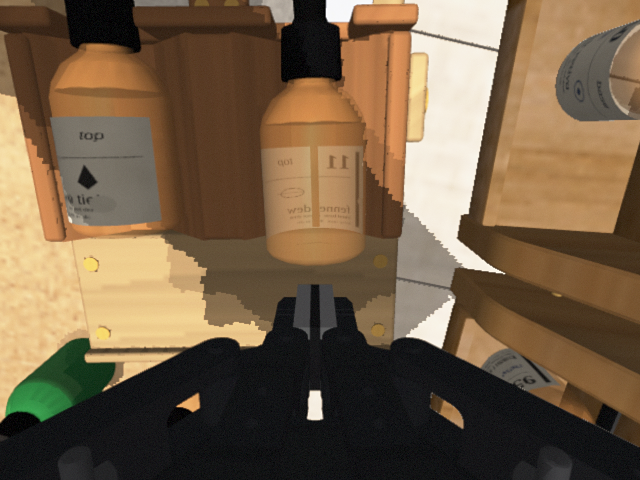

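Finger and tail are lined up (column 313). Pushing in small steps.

>>> servo_tool:
  rows:
    - {"dx": 0,"dy": 0.012,"dz": 0,"wx": 0,"wy": 0,"wz": 0,"fingers": 1}
    - {"dx": 0,"dy": 0.006,"dz": 0,"wx": 0,"wy": 0,"wz": 0,"fingers": 1}
    - {"dx": 0,"dy": 0.006,"dz": 0,"wx": 0,"wy": 0,"wz": 0,"fingers": 1}
    - {"dx": 0,"dy": 0.004,"dz": 0,"wx": 0,"wy": 0,"wz": 0,"fingers": 1}

```text
clock: 12.25
eef_pos: [525.4, -104.1, 97.1]
tool_rot: [-3.081, 1.571, -2.873]
force: [-0.2, -0.5, -0.3]
width: -0.1
```

```bash
python3 look.py 16
```

```text
t 12.25 tcp [ 525.4 -104.1   97.1] rack [-78.1 -34.3] F [-0.2 -0.5 -0.3] w -0.1
[[-0.    -0.206  0.979]
 [-0.     0.979  0.206]
 [-1.    -0.    -0.   ]]
```

View pics/w16.png

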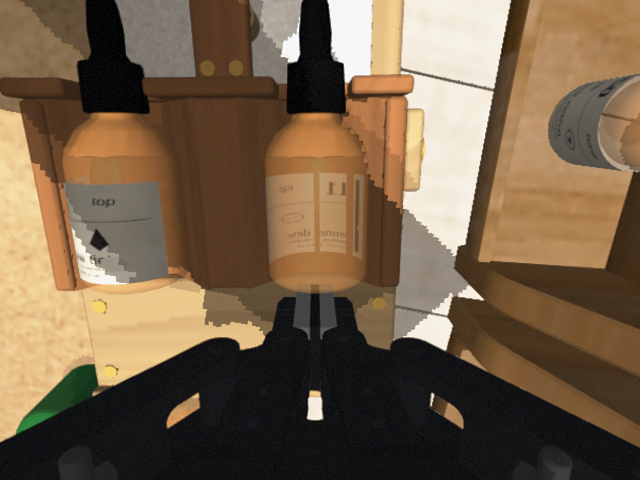

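Both bottles are seated equally; their collars (112,85) and (316,85) are in the notches. I'll retreat and go above the tab.

>>> servo_tool:
  rows:
    - {"dx": 0,"dy": -0.024,"dz": 0,"wx": 0,"wy": 0,"wz": 0,"fingers": 1}
    - {"dx": -0.05,"dy": 0,"dz": 0,"wx": 0,"wy": 0,"wz": 0,"fingers": 1}
    - {"dx": -0.07,"dy": 0,"dz": 0,"wx": 0,"wy": 0,"wz": 0,"fingers": 1}
    - {"dx": 0,"dy": 0.06,"dz": -0.01,"wx": 0,"wy": 0,"wz": 0,"fingers": 1}
    - {"dx": 0,"dy": 0.06,"dz": -0.01,"wx": 0,"wy": 0,"wz": 0,"fingers": 1}

```text
clock: 12.98
eef_pos: [496.8, -37.9, 188.0]
tool_rot: [-0.442, 1.568, -0.238]
force: [0.1, 0.4, 0.1]
width: -0.1
```

>>> servo_tool:
  rows:
    - {"dx": 0,"dy": 0.06,"dz": -0.012,"wx": 0,"wy": 0,"wz": 0,"fingers": 1}
    - {"dx": 0,"dy": 0.044,"dz": -0.012,"wx": 0,"wy": 0,"wz": 0,"fingers": 1}
    - {"dx": 0,"dy": 0,"dz": 0,"wx": 0,"wy": 0,"wz": 0,"fingers": 1}

```text
clock: 13.35
eef_pos: [461.9, 37.0, 187.1]
tool_rot: [2.118, 1.57, 2.329]
force: [0.1, -0.7, -0.5]
width: -0.2
```

```bash
python3 look.py 17;python3 -c "
from h import *
togo(72,0,90)"
```

```text
t 13.35 tcp [461.9  37.  187.1] rack [73.2 -1.8] F [ 0.1 -0.7 -0.5] w -0.2
[[-0.001 -0.209  0.978]
 [ 0.001  0.978  0.209]
 [-1.     0.001 -0.   ]]
t 13.45 tcp [463.4  34.5 187.4] rack [70.4 -2.7] F [-0.  -1.1 -0.4] w 0.2
[[ 0.002 -0.205  0.979]
 [-0.001  0.979  0.205]
 [-1.    -0.001  0.001]]
shift tool mm [97.4  1.7 -2.9] units [ 0.1298  0.0023 -0.0038]
```

View pics/c17.png

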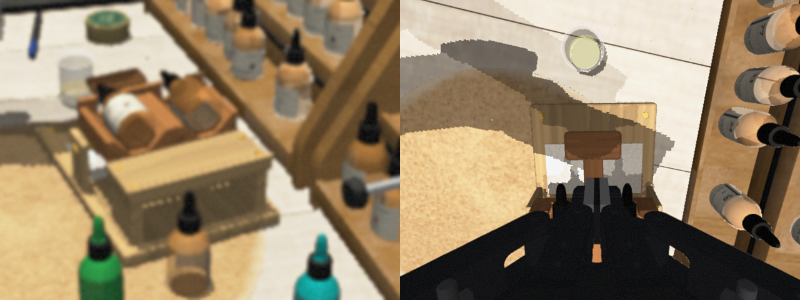

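>>> servo_tool:
  rows:
    - {"dx": 0.065,"dy": 0.002,"dz": -0.003,"wx": 0,"wy": 0,"wz": 0,"fingers": 1}
    - {"dx": 0.065,"dy": 0.002,"dz": 0,"wx": 0,"wy": 0,"wz": 0,"fingers": 1}
    - {"dx": 0,"dy": 0,"dz": 0,"wx": 0,"wy": 0,"wz": 0,"fingers": 1}

```text
clock: 13.82
eef_pos: [458.0, 36.1, 87.3]
tool_rot: [-3.119, 1.565, -2.915]
force: [-0.2, -0.8, 0.5]
width: -0.3
```

```bash
python3 look.py 18
```

```text
t 13.825 tcp [458.   36.1  87.3] rack [73.1  2.2] F [-0.2 -0.8  0.5] w -0.3
[[-0.006 -0.203  0.979]
 [-0.001  0.979  0.203]
 [-1.    -0.    -0.006]]
```

View pics/c18.png

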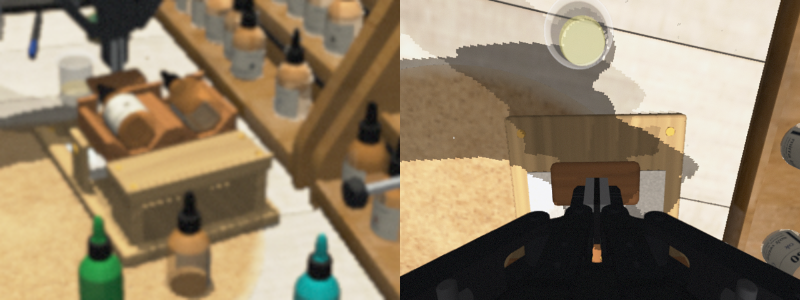

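The fingertips are just above the middle of the tab. Pressing down slowly.

>>> servo_tool:
  rows:
    - {"dx": 0.008,"dy": 0,"dz": 0,"wx": 0,"wy": 0,"wz": 0,"fingers": 1}
    - {"dx": 0.008,"dy": 0,"dz": 0,"wx": 0,"wy": 0,"wz": 0,"fingers": 1}
    - {"dx": 0.008,"dy": 0,"dz": 0,"wx": 0,"wy": 0,"wz": 0,"fingers": 1}
    - {"dx": 0.008,"dy": 0,"dz": 0,"wx": 0,"wy": 0,"wz": 0,"fingers": 1}

```text
clock: 14.42
eef_pos: [460.1, 38.9, 65.5]
tool_rot: [0.458, 1.57, 0.666]
force: [0.3, 2.3, 2.2]
width: 0.3
```

>>> servo_tool:
  rows:
    - {"dx": 0.007,"dy": 0,"dz": 0,"wx": 0,"wy": 0,"wz": 0,"fingers": 1}
    - {"dx": 0.002,"dy": 0,"dz": 0,"wx": 0,"wy": 0,"wz": 0,"fingers": 1}

```text
clock: 14.68
eef_pos: [459.6, 38.2, 58.4]
tool_rot: [2.826, 1.57, 3.033]
force: [1.6, 0.7, 2.1]
width: -0.0
```

```bash
python3 look.py 19
```

```text
t 14.675 tcp [459.6  38.2  58.4] rack [74.9  0.3] F [1.6 0.7 2.1] w -0.0
[[-0.    -0.206  0.979]
 [ 0.     0.979  0.206]
 [-1.     0.    -0.   ]]
```

View pics/c19.png

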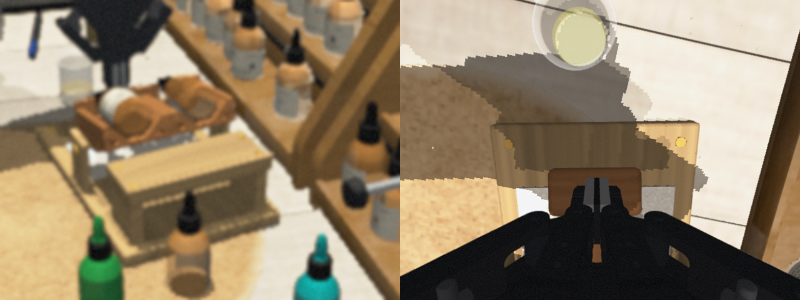

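The rocker is tilting and the bottles are staying in place. I'll press on to the stop, around z 50.

>>> servo_tool:
  rows:
    - {"dx": 0.005,"dy": 0,"dz": 0,"wx": 0,"wy": 0,"wz": 0,"fingers": 1}
    - {"dx": 0.004,"dy": 0,"dz": 0,"wx": 0,"wy": 0,"wz": 0,"fingers": 1}
    - {"dx": 0,"dy": 0,"dz": 0,"wx": 0,"wy": 0,"wz": 0,"fingers": 1}

```text
clock: 15.15
eef_pos: [459.4, 37.9, 51.8]
tool_rot: [-2.914, 1.57, -2.707]
force: [-1.3, 0.1, 0.4]
width: 0.1
```

>>> servo_tool:
  rows:
    - {"dx": 0.002,"dy": 0,"dz": 0,"wx": 0,"wy": 0,"wz": 0,"fingers": 1}
    - {"dx": 0,"dy": 0,"dz": 0,"wx": 0,"wy": 0,"wz": 0,"fingers": 1}

```text
clock: 15.4
eef_pos: [459.5, 38.1, 50.5]
tool_rot: [-3.059, 1.571, -2.851]
force: [-0.2, 0.5, 0.0]
width: 0.2
```

>>> servo_tool:
  rows:
    - {"dx": 0.003,"dy": 0,"dz": 0,"wx": 0,"wy": 0,"wz": 0,"fingers": 1}
    - {"dx": 0,"dy": 0,"dz": 0,"wx": 0,"wy": 0,"wz": 0,"fingers": 1}

```text
clock: 15.65
eef_pos: [459.7, 38.2, 48.6]
tool_rot: [0.37, 1.57, 0.577]
force: [-0.9, -0.8, 5.7]
width: -0.1
```

>>> servo_tool:
  rows:
    - {"dx": 0.003,"dy": 0,"dz": 0,"wx": 0,"wy": 0,"wz": 0,"fingers": 1}
    - {"dx": 0,"dy": 0,"dz": 0,"wx": 0,"wy": 0,"wz": 0,"fingers": 1}

```text
clock: 15.9
eef_pos: [459.8, 38.1, 47.9]
tool_rot: [0.498, 1.569, 0.705]
force: [-4.4, -1.3, 26.9]
width: 0.0
```

The force climbs steeply to 27 N at z 48, so the rocker is on its stop. I'll retract straight up and look.

>>> servo_tool:
  rows:
    - {"dx": -0.02,"dy": 0,"dz": 0,"wx": 0,"wy": 0,"wz": 0,"fingers": 1}
    - {"dx": -0.06,"dy": 0,"dz": 0,"wx": 0,"wy": 0,"wz": 0,"fingers": 1}
    - {"dx": -0.08,"dy": 0,"dz": 0,"wx": 0,"wy": 0,"wz": 0,"fingers": 1}
    - {"dx": -0.08,"dy": -0.06,"dz": 0,"wx": 0,"wy": 0,"wz": 0,"fingers": 1}
    - {"dx": 0,"dy": -0.07,"dz": 0,"wx": 0,"wy": 0,"wz": 0,"fingers": 1}

```text
clock: 16.52
eef_pos: [481.1, -49.3, 219.5]
tool_rot: [-0.091, 1.563, 0.121]
force: [0.6, -0.7, -1.2]
width: 0.0
```

```bash
python3 look.py 20; python3 - <<'E'
from h import *
ci=ctrl.camera_info('wrist');cs=ctrl.camera_info('side')
s=cv2.imread('pics/s20.png');w=cv2.imread('pics/w20.png')
for k,X in dict(tabC=(71,0,47),t1=(56,31,52.5),t2=(86,31,42)).items():print(k,'w',proj(ci,world(*X)).round(0),'s',proj(cs,world(*X)).round(0))
cv2.imwrite('pics/s20c.png',cv2.resize(s[210:330,250:410],None,fx=5,fy=5,interpolation=cv2.INTER_CUBIC))
E
```

```text
t 16.525 tcp [481.1 -49.3 219.5] rack [-15.2  -2.4] F [ 0.6 -0.7 -1.2] w 0.0
[[ 0.008 -0.211  0.977]
 [ 0.001  0.977  0.211]
 [-1.    -0.001  0.008]]
tabC w [314.  95.] s [309. 251.]
t1 w [273. 116.] s [298. 255.]
t2 w [273.  75.] s [293. 253.]
```

View pics/w20.png

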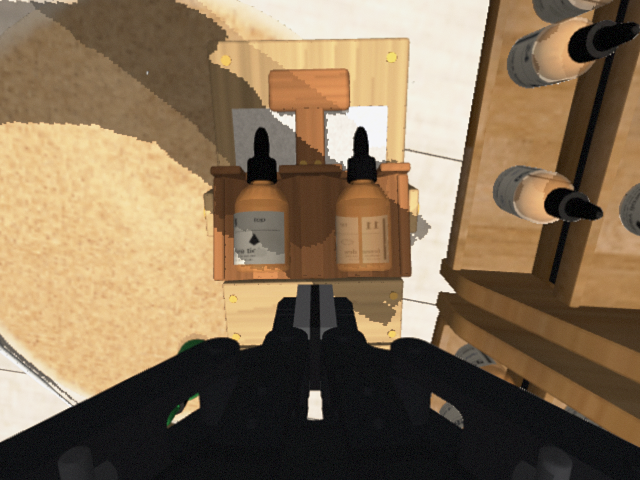

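View pics/s20c.png

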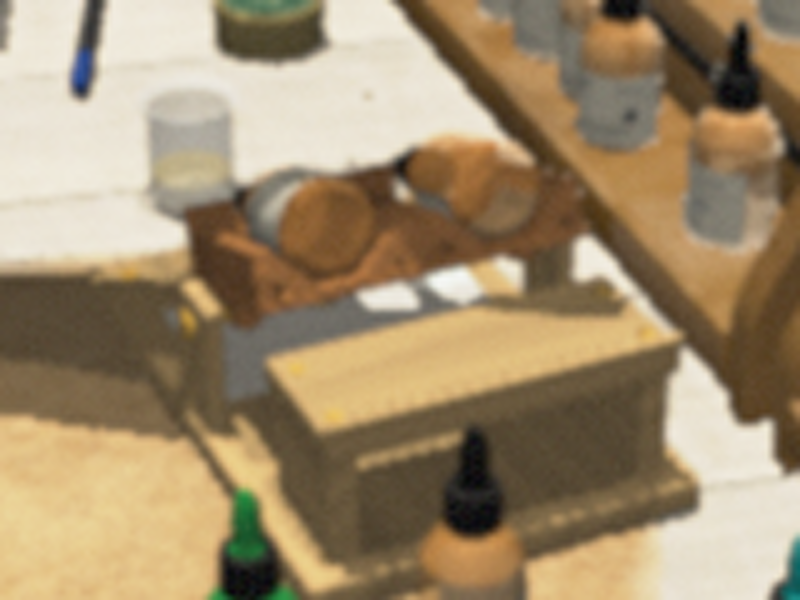

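Both bottles lie in the lanes with their necks down. I'll check the tilt once more with the arm settled.

>>> servo_tool:
  rows:
    - {"dx": 0,"dy": 0,"dz": 0,"wx": 0,"wy": 0,"wz": 0,"fingers": 1}
    - {"dx": 0,"dy": 0,"dz": 0,"wx": 0,"wy": 0,"wz": 0,"fingers": 1}

```text
clock: 16.88
eef_pos: [477.6, -48.3, 215.4]
tool_rot: [2.456, 1.569, 2.665]
force: [-0.2, -0.1, -0.6]
width: -0.0
```

```bash
python3 - <<'E'
from h import *
st();ci=ctrl.camera_info('wrist');im=save('wrist','w21.png')
def tilt(x,y,z,t):
    X,Z=x+20,z-60;return world(-20+X*np.cos(t)+Z*np.sin(t),y,60-X*np.sin(t)+Z*np.cos(t))
out=cv2.resize(im[40:300,190:430],None,fx=3,fy=3)[:,:,::-1].copy()[:600]
for t,col in [(0.35,(0,255,0)),(0.27,(255,0,0))]:
    q=[proj(ci,tilt(x,y,79,t)) for x,y in ((54,-31),(86,-31),(86,31),(54,31))]
    print(t,np.array(q).round(1).tolist())
    cv2.polylines(out,[((np.array(q)-[190,40])*3).astype(int)],True,col,1)
cv2.imwrite('pics/w21c.png',out)
E
```

```text
t 16.875 tcp [477.6 -48.3 215.4] rack [-13.6   0.8] F [-0.2 -0.1 -0.6] w -0.0
[[-0.002 -0.208  0.978]
 [ 0.001  0.978  0.208]
 [-1.     0.001 -0.002]]
0.35 [[357.9, 127.6], [357.6, 86.4], [276.1, 86.7], [276.0, 127.8]]
0.27 [[358.8, 127.1], [358.8, 83.6], [275.0, 83.8], [275.2, 127.3]]
```

View pics/w21c.png

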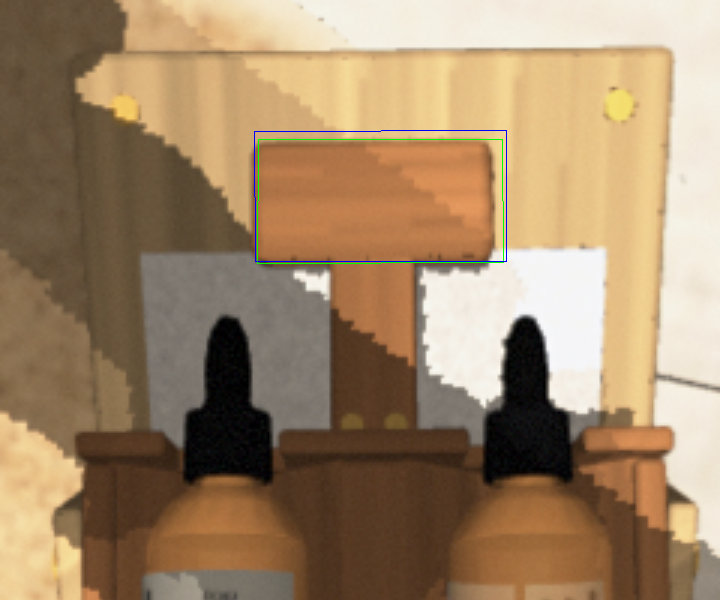

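The tab matches the 0.35 rad outline. Both necks are in their notches, and the spare and the beaker are still standing. Handing in.

```bash
python3 - <<'E'
from h import *
print(ctrl.finish_job())
E
```

```text
the job is handed in; nothing more can be done
None
```

Both bottles lie in their lanes with their necks in the notches, and the rocker is pressed down to its stop. I handed the job in at about 17 s.

- **Toppling:** I pushed each bottle over by its dropper with the shut fingers. Bottle b landed about 7° askew and short of its notch, and a was a few millimetres short. I nudged both forward by their undersides. Bottle b went until it met the notch plate, at about 8 N. I stopped a at the same depth, without feeling it meet its plate.
- **Pressing:** I pressed the tab straight down until the force rose steeply, to 27 N at 48 mm above the table. Then I retracted the arm clear above the rack.
- **Last checks:** The tab fits the outline for 0.35 rad within a few pixels and doesn't fit 0.27 rad. In the last wrist picture both collars sit in their notches. In the last side picture the spare, the green bottle and the beaker are standing, and the tin is in place. The turquoise bottle shows only at the edge of that crop, and I took no final top picture.

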